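# Stand the slumped serving boards back in their holders

### The job

Two wooden serving boards have slumped forward in their brass holders. Gently push each one up and over with the fingers, without flicking it and without lifting it out of its slot, so that it stands back against its holder's back rest and stays there when you let go. Leave everything else on the worktop where it is.

Things in the scene. Friction and masses are not known exactly. Their poses are not given: they have to be found in the camera images.
- holder_arched: Holder of the arched board, fixed to the worktop: wooden slab 180 (x) by 150 (y) by 14 mm high with a slot along y (see its slot point) and two brass wire arches 8 mm thick, 100 mm wide: front arch with its cross wire at x = -71, z = 110 mm; rear arch, the back rest, at x = +37, z = 129 mm. Origin: centre of the slab's underside, on the worktop; x points from front arch to back rest, z up.
- holder_square: Holder of the square-cornered board, fixed to the worktop: wooden slab 180 (x) by 150 (y) by 14 mm high with a slot along y (see its slot point) and two brass wire arches 8 mm thick, 100 mm wide: front arch with its cross wire at x = -71, z = 110 mm; rear arch, the back rest, at x = +37, z = 129 mm. Origin: centre of the slab's underside, on the worktop; x points from front arch to back rest, z up.
- board_arched: Wooden board with a semicircular top, 220 mm high, 160 wide, 16 thick, 0.35 kg. Loose. It starts slumped 35 degrees forward: foot in the slot, front (-x) face on the front arch. Stood back, it leans about 15 degrees onto the back rest; past upright it falls back by itself. Origin: centre of its lower edge; z up the board, y along its width, x towards the back rest.
- board_square: Rectangular wooden board, 180 mm high, 140 wide, 16 thick, 0.3 kg. Loose. It starts slumped 35 degrees forward: foot in the slot, front (-x) face on the front arch. Stood back, it leans about 15 degrees onto the back rest; past upright it falls back by itself. Origin: centre of its lower edge; z up the board, y along its width, x towards the back rest.
- board_arched_top (a point): Middle of the top edge of board_arched, half-way through its thickness, 220 mm from its lower edge; axes as the board's.
- board_arched_foot (a point): Middle of the lower edge of board_arched (the board's origin).
- holder_arched_slot (a point): Centre of the slot floor of holder_arched, 14 mm above the worktop; axes as the holder's. Two ridges along y, 14 mm high and 8 mm thick, inner faces 14 mm before and behind this point, keep the board's foot in the slot.
- board_square_top (a point): Middle of the top edge of board_square, half-way through its thickness, 180 mm from its lower edge; axes as the board's.
- board_square_foot (a point): Middle of the lower edge of board_square (the board's origin).
- holder_square_slot (a point): Centre of the slot floor of holder_square, 14 mm above the worktop; axes as the holder's. Two ridges along y, 14 mm high and 8 mm thick, inner faces 14 mm before and behind this point, keep the board's foot in the slot.
- pepper_mill: Bystander: turned dark wooden pepper mill, 50 mm across and 135 mm tall, loose; origin at the centre of its underside.
- ramekin: Bystander: small white bowl, 72 mm across and 45 mm tall, loose; origin at the centre of its underside.
- oil_bottle: Bystander: green oil bottle, 60 mm across and 190 mm tall, loose; origin at the centre of its underside.
- mug: Bystander: blue mug, 80 mm across and 90 mm tall, with a handle, loose; origin at the centre of its underside.
- jar: Bystander: amber jar with a steel cap, 70 mm across and 100 mm tall, loose; origin at the centre of its underside.
- spoon: Bystander: wooden spoon 220 mm long lying flat on the worktop, loose; it lies along its x axis, handle to -x.
Mind the look-alikes: they are no part of the job. Leave any red look-alike of the board_square alone.

How it is judged:
By the outcome, as a careful person would: the job done as asked, in the order asked, and still so for the second after the job is handed in, with the robot touching nothing.
It also fails if it takes over 56 s, if anything falls off the work surface, if the arm or the gripper's body presses on something with over 40 N, if the wrist force passes 120 N, or if a joint passes its speed limit or range.

### The arm

A 6-joint arm with a two-finger parallel gripper is mounted at the origin on the work surface. World frame = base frame: x ahead of the robot, y to its left, z up, the work surface at z = 0. Lengths are in m, angles in rad, forces in N, time in s.
With the tool pointing down it reaches from about 0.25 to 0.85 m from the base axis. Payload 12.5 kg.
Tool frame: the origin (TCP) lies midway between the tips of the shut fingers; the grasp point (between the pads) lies 19 mm behind it (pinch_z is the distance from the TCP to the grasp point, in m); z points along the fingers, y is the line along which they close (so a half turn about z gives the same grasp; the last joint's range is limited). The gripper opens to 93 mm and grips with 3 to 60 N. Pads are 15 mm wide; open, the fingers measure 128 mm over their backs; the gripper's body (75 mm by 188 mm) begins 65 mm behind the grasp point.
Start: joints at [-1.324, 0.351, 1.652, -0, 1.139, -0.085], TCP at [0.179, -0.52, 0.219] pointing down, gripper open.
Joint ranges: [-2.75, 2.75], [-0.79, 2.1], [0.01, 2.65], [-1.57, 4.71], [0.07, 3.14], [-2.87, 2.87]. Speed limits (rad/s): [2.22, 2.22, 2.79, 3.14, 3.14, 3.14].

### API

Orientations are given as [roll, pitch, yaw] about the fixed x, y, z axes, in that order (R = Rz(yaw) Ry(pitch) Rx(roll)).
In Python, from bench import get_obs, snapshot, calibration, hand_in, spot_in, tip_of, pinch_z gives the robot as it stands.
- The arm moves only by the tool arm_command, never from a script. Its argument "deltas" is one flat list of numbers, 7 for each row, row after row: the shift along the tool's x, y, z in cm, then the turn, a rotation vector about the tool's x, y, z in rad, then the opening in per cent of the stroke, from 0 (shut) to 100 (fully open). A call has 1 to 12 rows; each row shifts and turns the commanded pose from where the row before left it, along the tool's axes as they then stand; what a row does not reach is not made up. A row lasts 1/10 s, in which the tool goes at most 50 mm and 8.59 degrees, less where a joint would pass 70% of its speed; a pose out of reach is approached as far as the arm can. A call is refused whole if a number of a shift passes 5 or a number of a turn 0.15, either way. A call with a gripper value outside its range is refused whole. The fingers move at their own pace and stop on an object; "grip_force" is the grip in N (left out, the last holds). Time passes only in rows, so rows that do not move let the fingers close. It gives the time, the measured TCP pose, the force, the opening and the grip force at its end, in the units of the state.
- get_obs(): the state, without advancing time (a new reading comes with each control period).
- snapshot(name): name is "scene" or "top"; returns (picture, depth): 480x640x3 uint8, red, green, blue; 480x640 float32, m along the optical axis (not along the pixel's ray), 0 where there is no reading.
- calibration(name): a dict with "fx", "fy", "cx", "cy" (pixels), "dist" ([k1, k2, p1, p2, k3] as OpenCV has them; the pictures are not rectified), "R" (3x3) and "t" (3): a world point X has camera coordinates R X + t. Camera axes: x right, y down, z forward; pixel columns grow to the right and rows downward; lengths in m; the calibration is good to about 2 mm. A picture is of the moment at which its call begins. calibration takes no time and is no camera call.
- hand_in(): hands the job in; it is judged then, once.
Trained networks look in the newest picture that a camera, given by its name, has taken for a name from the list of things; names that differ only in an ending like _2 or _b are one class to them, and where a whole thing is asked for, a point or a joint stands for the part that bears it (a point fixed in the world has none). Each returns a list of dicts, best first, with "conf" (0 to 1); they miss things now and then, are a little off and sometimes report something else, mostly with a low value. They report only what shows in the picture. A call takes as long as a camera call. They do not tell look-alikes from the thing itself.
- spot_in(target, camera): "bbox" ([left, top, width, height] in pixels, round what is visible of it).
- tip_of(target, camera): "xy" ([column, row] in pixels: a listed point, or the origin of a listed thing).
The state is a dict: "clock": time; "joint_pos": joint angles; "joint_vel": joint speeds; "joint_torque": joint torques, N m; "position": TCP position; "tool_rot": TCP orientation; "force": force on the tool from outside, world axes, zero at the start; "ft_torque": the same for the moment, N m; "finger_gap": finger opening in m; "gripper_force": force on a finger pad.
Only numpy, scipy, OpenCV 4.12 (cv2) and the standard library are available. Lean on these libraries where they do the work, as an engineer would, in place of code of your own. Each camera call takes 0.05 s, during which the arm holds its last target. There are 200 camera calls.

## Working session

There is one attempt and no reset: what is moved stays moved. The work goes in short steps, Python scripts to look and compute and a tool call to move; the robot and the scene stay as the last step left them, time stands still between calls to the robot, and variables do not carry over. Pictures are saved under pics/ and viewed, at most 10 in all, crops included, and the job is handed in when it is done.

Besides the shell and the picture viewer there is one more tool, called as a command line: name --argument value ..., lists and objects as JSON in quotes. arm_command: Moves the arm, as the interface text tells. Its arguments: {"type":"object","properties":{"deltas":{"type":"array","items":{"type":"number"}},"grip_force":{"type":"number"}},"required":["deltas"]}

```bash
mkdir -p pics; ls; cat > h.py <<'E'
import numpy as np, cv2
from bench import *
def ray(n,uv):
    c=calibration(n);K=np.array([[c['fx'],0,c['cx']],[0,c['fy'],c['cy']],[0,0,1]])
    p=cv2.undistortPoints(np.array([[uv]],float),K,np.array(c['dist']))[0,0]
    R=np.array(c['R']);t=np.array(c['t']);return -R.T@t,R.T@np.array([p[0],p[1],1])
def cloud(n,d):
    c=calibration(n);K=np.array([[c['fx'],0,c['cx']],[0,c['fy'],c['cy']],[0,0,1]])
    v,u=np.mgrid[:480,:640];uv=np.stack([u.ravel(),v.ravel()],1).astype(float)
    p=cv2.undistortPoints(uv[:,None],K,np.array(c['dist']))[:,0]
    P=np.c_[p,np.ones(len(p))]*d.ravel()[:,None]
    W=(P-np.array(c['t']))@np.array(c['R']);W[d.ravel()<=0]=np.nan
    return W.reshape(480,640,3)
E
python3 - <<'E'
from h import *
for n in ("scene","top"):
    p,d=snapshot(n);cv2.imwrite(f"pics/{n}0.png",p[:,:,::-1]);W=cloud(n,d);np.savez(f"{n}0.npz",p=p,W=W)
    for t in ("board_arched","board_square","holder_arched","holder_square"):
        for r in spot_in(t,n)[:3]: print(n,t,np.round(r['bbox']),round(r['conf'],2))
    for t in ("board_arched_top","board_square_top","board_arched_foot","board_square_foot","holder_arched_slot","holder_square_slot","holder_arched","holder_square"):
        for r in tip_of(t,n)[:3]:
            u,v=r['xy'];w=W[int(min(max(v,0),479)),int(min(max(u,0),639))];print(n,t,np.round(r['xy']),round(r['conf'],2),np.round(w,3))
print(get_obs()['clock'])
E
```

```text
pics
scene board_arched [217. 212.  62.  76.] 0.97
scene board_square [356. 224.  54.  70.] 0.81
scene board_square [200. 192.  56.  41.] 0.81
scene board_square [437. 260.  68.  58.] 0.56
scene holder_arched [223. 272.  53.  46.] 0.66
scene holder_square [353. 266.  65.  53.] 0.85
scene holder_square [310. 255.  16.  35.] 0.44
scene board_arched_top [247. 214.] 0.89 [ 0.471 -0.168  0.202]
scene board_square_top [478. 311.] 0.9 [0.792 0.429 0.018]
scene board_square_top [379. 231.] 0.78 [0.57  0.183 0.17 ]
scene board_square_top [386. 293.] 0.65 [0.674 0.191 0.014]
scene board_arched_foot [253. 286.] 0.62 [ 0.586 -0.181  0.027]
scene board_square_foot [220. 234.] 0.98 [ 0.37  -0.261  0.019]
scene board_square_foot [388. 285.] 0.93 [0.66  0.197 0.027]
scene board_square_foot [144. 323.] 0.63 [ 0.678 -0.488  0.061]
scene holder_arched_slot [248. 286.] 0.97 [ 0.592 -0.195  0.039]
scene holder_arched_slot [386. 286.] 0.43 [0.662 0.193 0.025]
scene holder_arched_slot [326. 325.] 0.34 [ 0.773 -0.01   0.061]
scene holder_square_slot [324. 324.] 0.6 [ 0.772 -0.016  0.071]
scene holder_square
[... 672 characters left out ...]
[242. 251.] 0.7 [0.559 0.193 0.166]
top board_square_top [153. 184.] 0.56 [0.788 0.454 0.018]
top board_arched_foot [385. 248.] 0.8 [ 0.586 -0.167  0.031]
top board_square_foot [428. 331.] 0.98 [ 0.367 -0.271 -0.001]
top board_square_foot [154. 247.] 0.87 [0.614 0.449 0.006]
top board_square_foot [244. 228.] 0.73 [0.652 0.204 0.042]
top holder_arched_slot [395. 254.] 0.71 [ 0.565 -0.187  0.06 ]
top holder_arched_slot [394. 284.] 0.41 [ 0.463 -0.163  0.198]
top holder_arched_slot [500. 228.] 0.32 [ 0.615 -0.459  0.09 ]
top holder_square_slot [248. 231.] 0.85 [0.635 0.188 0.065]
top holder_arched [392. 250.] 0.87 [ 0.577 -0.184  0.043]
top holder_square [252. 230.] 0.87 [0.641 0.179 0.061]
1.3
```

View pics/scene0.png

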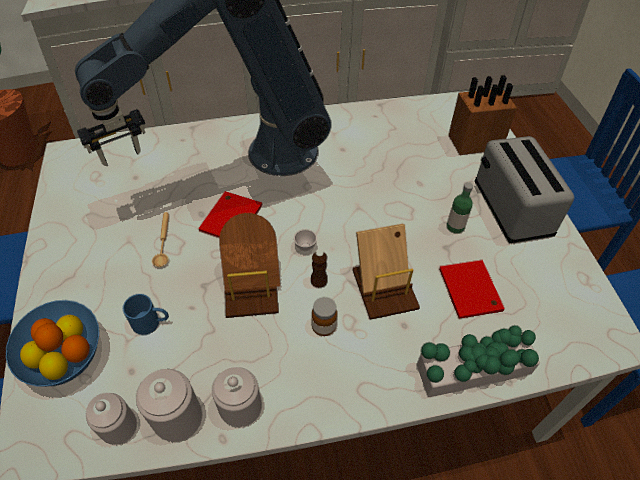

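View pics/top0.png

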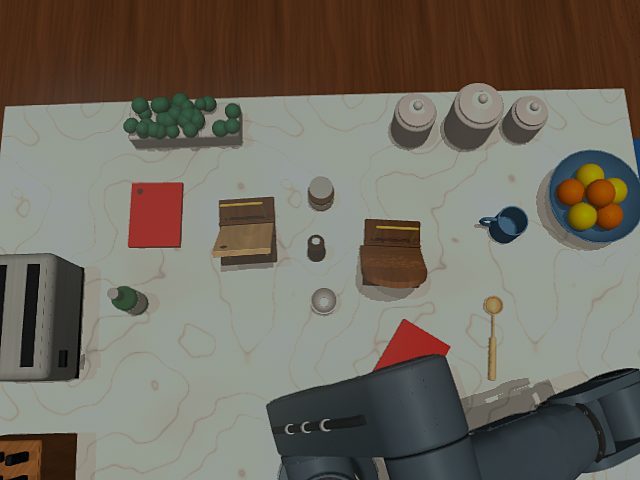

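The scene shows three things of the square board's class. The wooden one stands in a holder at scene (384,258), and two red ones lie flat at (230,214) and (472,288). The red ones are the look-alikes, so I take the wooden one. The only arched board is at (248,250). Next I fit the board planes and check the choice in a crop.

```bash
cat > fit.py <<'E'
from h import *
def fit(W,p,box,zmin=0.05):
    l,t,w,h=box; q=W[t:t+h,l:l+w].reshape(-1,3); col=p[t:t+h,l:l+w].reshape(-1,3)
    q=q[(q[:,2]>zmin)&np.isfinite(q[:,0])]
    best=None;rng=np.random.default_rng(0)
    for _ in range(400):
        a,b,c=q[rng.choice(len(q),3,replace=False)];n=np.cross(b-a,c-a)
        if np.linalg.norm(n)<1e-5: continue
        n/=np.linalg.norm(n);i=abs((q-a)@n)<.004
        if best is None or i.sum()>best.sum(): best=i
    q=q[best];c=q.mean(0);n=np.linalg.svd(q-c)[2][2]; n*=np.sign(n[0])
    return c,n,q
def show(name,W,p,box):
    c,n,q=fit(W,p,box); yaw=np.arctan2(n[1],n[0])
    print(name,len(q),'c',c.round(3),'yaw deg',np.degrees(yaw).round(1),'tilt fwd',np.degrees(np.arcsin(n[2])).round(1),'ztop',np.percentile(q[:,2],99).round(3))
    t=q[q[:,2]>np.percentile(q[:,2],93)];print('  top band',t.mean(0).round(3),t.min(0).round(3),t.max(0).round(3))
E
python3 - <<'E'
from fit import *
S=np.load('scene0.npz');T=np.load('top0.npz')
show('A scene',S['W'],S['p'],(217,212,62,58));show('A top',T['W'],T['p'],(358,244,68,47))
show('S scene',S['W'],S['p'],(356,224,54,50));show('S top',T['W'],T['p'],(213,223,62,34))
o=get_obs();print(o['position'],o['tool_rot'],o['clock'])
cv2.imwrite('pics/c0.png',cv2.resize(S['p'][190:330,200:440,::-1],None,fx=3.3,fy=3.3,interpolation=cv2.INTER_CUBIC))
E
```

```text
A scene 2297 c [ 0.52  -0.176  0.131] yaw deg -4.6 tilt fwd 35.3 ztop 0.198
  top band [ 0.476 -0.175  0.193] [ 0.467 -0.231  0.185] [ 0.489 -0.124  0.203]
A top 1899 c [ 0.519 -0.173  0.128] yaw deg -4.8 tilt fwd 35.3 ztop 0.202
  top band [ 0.469 -0.168  0.198] [ 0.461 -0.214  0.192] [ 0.478 -0.127  0.207]
S scene 1743 c [0.601 0.191 0.118] yaw deg 2.2 tilt fwd 34.6 ztop 0.17
  top band [0.568 0.189 0.167] [0.56  0.121 0.163] [0.575 0.258 0.172]
S top 1271 c [0.599 0.194 0.119] yaw deg 2.1 tilt fwd 35.5 ztop 0.173
  top band [0.56  0.198 0.171] [0.554 0.125 0.169] [0.567 0.259 0.176]
[ 0.17918711 -0.5199922   0.2186434 ] [ 3.14158383e+00 -3.10390716e-05  3.31754263e-01] 1.3
```

View pics/c0.png

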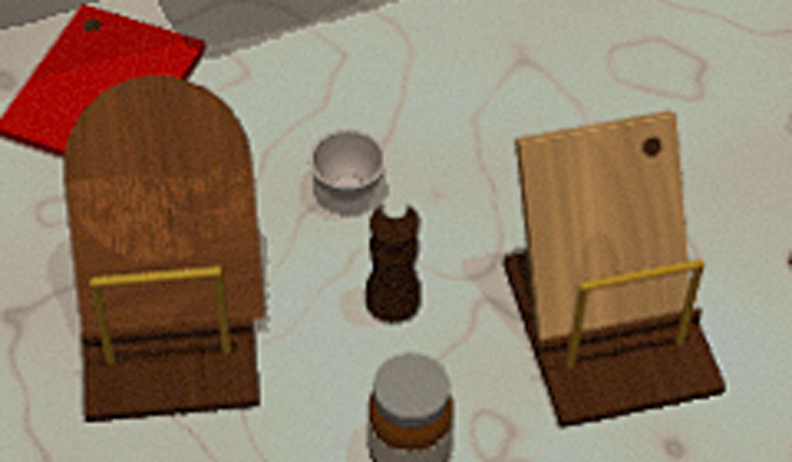

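The crop confirms it: the arched brown board and the pale square board are both in brass holders, with the red board lying flat behind. Tilt is about 35° for both, and top heights match the given sizes. Yaw is −4.7° (arched) and +2.1° (square). I'll close the fingers and move in front of the arched board.

arm_command --deltas '[0, 0, 0, 0, 0, 0.137, 0, 0, 0, 0, 0, 0, 0.137, 0, 0, 0, 0, 0, 0, 0.138, 0, 2.3, -4.1, 0, 0, 0, 0, 0, 2.3, -4.1, 0, 0, 0, 0, 0, 2.3, -4.1, 0, 0, 0, 0, 0, 2.3, -4.1, 0, 0, 0, 0, 0, 2.3, -4.1, 0, 0, 0, 0, 0, 2.3, -4.1, 0, 0, 0, 0, 0, 2.3, -4.1, 0, 0, 0, 0, 0, 2.3, -4.1, 0, 0, 0, 0, 0, 2.3, -4.1, 0, 0, 0, 0, 0]' --grip_force 20

```text
clock: 2.5
position: [0.4159, -0.167, 0.2189]
tool_rot: [3.141, -0.001, -0.08]
force: [0.9, -0.3, -0.7]
finger_gap: 0.0024
gripper_force: 0.0
```

arm_command --deltas '[0, 0, 1.8, 0, 0, 0, 0, 0, 0, 1.8, 0, 0, 0, 0, 0, 0, 1.8, 0, 0, 0, 0, 0.6, 0, 0, 0, 0, 0, 0, 0.6, 0, 0, 0, 0, 0, 0, 0.6, 0, 0, 0, 0, 0, 0, 0.6, 0, 0, 0, 0, 0, 0, 0.6, 0, 0, 0, 0, 0, 0, 0.6, 0, 0, 0, 0, 0, 0, 0.6, 0, 0, 0, 0, 0, 0, 0.6, 0, 0, 0, 0, 0, 0, 0, 0, 0, 0, 0, 0]'

```text
validation failed for argument at $.de...
```

```bash
python3 - <<'E'
from fit import *
p,d=snapshot("scene");W=cloud("scene",d);show('A',W,p,(217,200,62,70))
cv2.imwrite('pics/c1.png',cv2.resize(p[110:330,150:450,::-1],None,fx=2.6,fy=2.6))
o=get_obs();print(o['position'],o['force'])
E
```

```text
A 2371 c [ 0.519 -0.177  0.132] yaw deg -4.8 tilt fwd 35.3 ztop 0.198
  top band [ 0.476 -0.174  0.192] [ 0.467 -0.223  0.186] [ 0.488 -0.124  0.203]
[ 0.41850403 -0.16256982  0.21894956] [-1.0686734   1.39132612 -0.13581229]
```

View pics/c1.png

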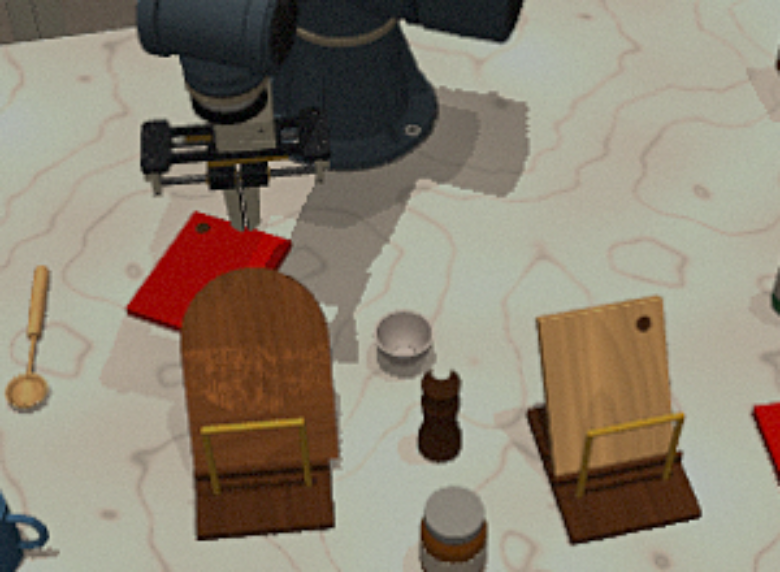

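The move was refused because of a miscounted row, so the arm hasn't moved. The picture shows the shut fingers just in front of the arched board's top, at crop (243,225). I'll descend and approach.

arm_command --deltas '[0, 0.4, 1.8, 0, 0, 0, 0, 0, 0, 1.8, 0, 0, 0, 0, 0, 0, 1.8, 0, 0, 0, 0, 0.6, 0, 0, 0, 0, 0, 0, 0.6, 0, 0, 0, 0, 0, 0, 0.6, 0, 0, 0, 0, 0, 0, 0.6, 0, 0, 0, 0, 0, 0, 0.6, 0, 0, 0, 0, 0, 0, 0.6, 0, 0, 0, 0, 0, 0, 0.6, 0, 0, 0, 0, 0, 0, 0.6, 0, 0, 0, 0, 0, 0]'

```text
clock: 3.65
position: [0.4631, -0.1766, 0.1647]
tool_rot: [-3.142, 0.0, -0.08]
force: [-2.1, -0.5, 1.5]
finger_gap: 0.0004
gripper_force: 0.6
```

```bash
python3 - <<'E'
from fit import *
p,d=snapshot("scene");W=cloud("scene",d);show('A',W,p,(217,200,62,70))
o=get_obs();print(o['position'],o['force'],o['clock'])
E
```

```text
A 2252 c [ 0.529 -0.178  0.139] yaw deg -5.6 tilt fwd 29.9 ztop 0.21
  top band [ 0.492 -0.175  0.205] [ 0.463 -0.222  0.197] [ 0.503 -0.128  0.247]
[ 0.4638116  -0.17673951  0.16471765] [-0.92974862  0.37635068  0.01118669] 3.7
```

arm_command --deltas '[0.6, 0, 0, 0, 0, 0, 0, 0.6, 0, 0, 0, 0, 0, 0, 0.6, 0, 0, 0, 0, 0, 0, 0.6, 0, 0, 0, 0, 0, 0, 0.6, 0, 0, 0, 0, 0, 0, 0.6, 0, 0, 0, 0, 0, 0, 0.6, 0, 0, 0, 0, 0, 0, 0.6, 0, 0, 0, 0, 0, 0, 0.6, 0, 0, 0, 0, 0, 0, 0.6, 0, 0, 0, 0, 0, 0, 0.6, 0, 0, 0, 0, 0, 0, 0.6, 0, 0, 0, 0, 0, 0]'

```text
clock: 4.9
position: [0.5349, -0.1824, 0.1646]
tool_rot: [-3.142, -0.0, -0.08]
force: [-0.7, -0.0, 0.1]
finger_gap: 0.0004
gripper_force: 0.1
```

```bash
python3 - <<'E'
from fit import *
p,d=snapshot("scene");W=cloud("scene",d);show('A',W,p,(217,190,62,80))
o=get_obs();print(o['position'],o['force'],o['clock'])
E
```

```text
A 2217 c [ 0.571 -0.179  0.189] yaw deg -4.9 tilt fwd 6.7 ztop 0.345
  top band [ 0.558 -0.171  0.315] [ 0.545 -0.237  0.293] [ 0.569 -0.1    0.379]
[ 0.53555199 -0.18246877  0.16465753] [-0.02677442  0.22930523  0.31837535] 4.95
```

arm_command --deltas '[0.3, 0, 0, 0, 0, 0, 0, 0.3, 0, 0, 0, 0, 0, 0, 0.3, 0, 0, 0, 0, 0, 0, 0.3, 0, 0, 0, 0, 0, 0, 0.3, 0, 0, 0, 0, 0, 0, 0.3, 0, 0, 0, 0, 0, 0, 0.3, 0, 0, 0, 0, 0, 0, 0.3, 0, 0, 0, 0, 0, 0, 0.3, 0, 0, 0, 0, 0, 0, 0.3, 0, 0, 0, 0, 0, 0, 0.3, 0, 0, 0, 0, 0, 0, 0.3, 0, 0, 0, 0, 0, 0]'

```text
clock: 6.15
position: [0.5705, -0.1853, 0.1646]
tool_rot: [-3.142, 0.0, -0.08]
force: [-1.0, 0.2, 0.7]
finger_gap: 0.0005
gripper_force: 0.2
```

```bash
python3 - <<'E'
from fit import *
p,d=snapshot("scene");W=cloud("scene",d);show('A',W,p,(217,210,62,70))
o=get_obs();print(o['position'],o['force'],o['clock'])
cv2.imwrite('pics/c2.png',cv2.resize(p[110:330,150:450,::-1],None,fx=2.6,fy=2.6))
E
```

```text
A 2279 c [ 0.598 -0.182  0.186] yaw deg -4.3 tilt fwd 0.2 ztop 0.347
  top band [ 0.597 -0.178  0.32 ] [ 0.591 -0.219  0.296] [ 0.602 -0.132  0.354]
[ 0.57082713 -0.18527398  0.16464573] [-0.87408561 -0.50640372 -0.62538998] 6.2
```

View pics/c2.png

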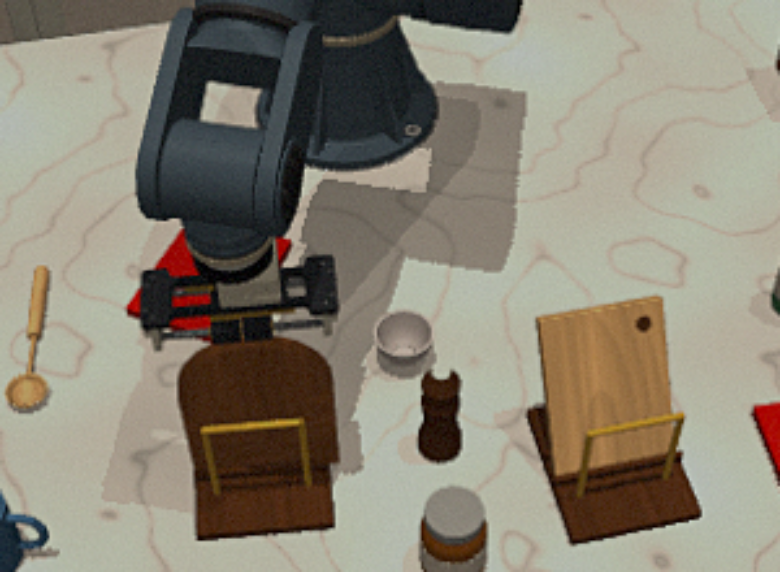

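The arched board is nearly upright, at crop (258,400), with its foot in the slot. I'll follow it over slowly.

arm_command --deltas '[0.2, 0, 0, 0, 0, 0, 0, 0.2, 0, 0, 0, 0, 0, 0, 0.2, 0, 0, 0, 0, 0, 0, 0.2, 0, 0, 0, 0, 0, 0, 0.2, 0, 0, 0, 0, 0, 0, 0.2, 0, 0, 0, 0, 0, 0, 0.2, 0, 0, 0, 0, 0, 0, 0.2, 0, 0, 0, 0, 0, 0, 0.2, 0, 0, 0, 0, 0, 0, 0.2, 0, 0, 0, 0, 0, 0, 0, 0, 0, 0, 0, 0, 0, 0, 0, 0, 0, 0, 0, 0]'

```text
clock: 7.4
position: [0.5902, -0.1868, 0.1646]
tool_rot: [-3.142, 0.0, -0.08]
force: [-0.0, 0.1, -0.5]
finger_gap: 0.0005
gripper_force: 0.0
```

```bash
python3 - <<'E'
from fit import *
p,d=snapshot("scene");W=cloud("scene",d);show('A',W,p,(217,235,62,45))
o=get_obs();print(o['position'],o['force'],o['clock'])
E
```

```text
A 1302 c [ 0.62  -0.183  0.161] yaw deg -4.8 tilt fwd -9.6 ztop 0.231
  top band [ 0.63  -0.187  0.229] [ 0.622 -0.222  0.221] [ 0.634 -0.146  0.265]
[ 0.59014515 -0.18680718  0.16459195] [-0.27151516  0.37531861  0.18347981] 7.45
```

arm_command --deltas '[0.15, 0, 0, 0, 0, 0, 0, 0.15, 0, 0, 0, 0, 0, 0, 0.15, 0, 0, 0, 0, 0, 0, 0.15, 0, 0, 0, 0, 0, 0, 0.15, 0, 0, 0, 0, 0, 0, 0.15, 0, 0, 0, 0, 0, 0, 0, 0, 0, 0, 0, 0, 0]'

```text
clock: 8.15
position: [0.5963, -0.1873, 0.1643]
tool_rot: [-3.141, 0.008, -0.08]
force: [-17.5, 1.2, 9.4]
finger_gap: 0.0007
gripper_force: 10.0
```

```bash
python3 - <<'E'
from fit import *
p,d=snapshot("scene");W=cloud("scene",d);show('A',W,p,(217,235,62,45))
o=get_obs();print(o['position'],o['force'],o['clock'])
E
```

```text
A 1153 c [ 0.622 -0.183  0.158] yaw deg -4.7 tilt fwd -14.3 ztop 0.227
  top band [ 0.637 -0.189  0.224] [ 0.63  -0.223  0.219] [ 0.642 -0.152  0.231]
[ 0.59631183 -0.18727664  0.16421732] [-18.05146106   1.84651181   8.57690209] 8.2
```

It is seated: 14.3° back, with 17 N against the rest. I'll back off gently and check it stays.

arm_command --deltas '[-0.2, 0, 0, 0, 0, 0, 0, -0.3, 0, 0, 0, 0, 0, 0, -0.4, 0, 0, 0, 0, 0, 0, -0.8, 0, 0, 0, 0, 0, 0, -1.5, 0, 0, 0, 0, 0, 0, -2.5, 0, 0, 0, 0, 0, 0, -2.5, 0, 0, 0, 0, 0, 0, -3, 0, -1, 0, 0, 0, 0, -2, 0, -3, 0, 0, 0, 0, 0, 0, -3, 0, 0, 0, 0, 0, 0, 0, 0, 0, -0.117, 0, 0, 0, 0, 0, 0, 0, 0]'

```text
clock: 9.4
position: [0.4675, -0.177, 0.2354]
tool_rot: [3.141, -0.002, 0.039]
force: [0.1, 0.1, -0.4]
finger_gap: 0.0006
gripper_force: 0.0
```

```bash
python3 - <<'E'
from fit import *
p,d=snapshot("scene");W=cloud("scene",d);show('A',W,p,(217,220,62,55));show('S',W,p,(356,224,54,50))
o=get_obs();print(o['position'],o['tool_rot'],o['force'],o['clock'])
E
```

```text
A 938 c [ 0.626 -0.184  0.173] yaw deg -4.9 tilt fwd -13.8 ztop 0.227
  top band [ 0.637 -0.189  0.224] [ 0.63 -0.22  0.22] [ 0.642 -0.147  0.23 ]
S 1736 c [0.602 0.191 0.117] yaw deg 2.6 tilt fwd 35.0 ztop 0.169
  top band [0.567 0.187 0.167] [0.559 0.12  0.164] [0.576 0.257 0.172]
[ 0.46728135 -0.1769019   0.23465722] [ 3.14142607e+00 -3.77251575e-04  3.47392912e-02] [-0.62736306 -0.2713505   0.01784741] 9.45
```

arm_command --deltas '[0.4, -3.65, 0, 0, 0, 0, 0, 0.4, -3.65, 0, 0, 0, 0, 0, 0.4, -3.65, 0, 0, 0, 0, 0, 0.4, -3.65, 0, 0, 0, 0, 0, 0.4, -3.65, 0, 0, 0, 0, 0, 0.4, -3.65, 0, 0, 0, 0, 0, 0.4, -3.65, 0, 0, 0, 0, 0, 0.4, -3.65, 0, 0, 0, 0, 0, 0.4, -3.65, 0, 0, 0, 0, 0, 0.4, -3.65, 0, 0, 0, 0, 0, 0, 0, 0, 0, 0, 0, 0, 0, 0, 0, 0, 0, 0, 0]'

```text
clock: 10.65
position: [0.4936, 0.1895, 0.2337]
tool_rot: [3.141, 0.002, 0.036]
force: [-0.1, -0.2, 0.4]
finger_gap: 0.0007
gripper_force: 0.0
```

```bash
python3 - <<'E'
from fit import *
p,d=snapshot("scene")
o=get_obs();print(o['position'],o['tool_rot'],o['force'],o['clock'])
cv2.imwrite('pics/c3.png',cv2.resize(p[110:330,200:500,::-1],None,fx=2.6,fy=2.6))
E
```

```text
[0.49371478 0.18885144 0.23388573] [3.14105477e+00 1.37082092e-03 3.54320149e-02] [ 0.41931982 -0.7326346  -0.48071815] 10.7
```

View pics/c3.png

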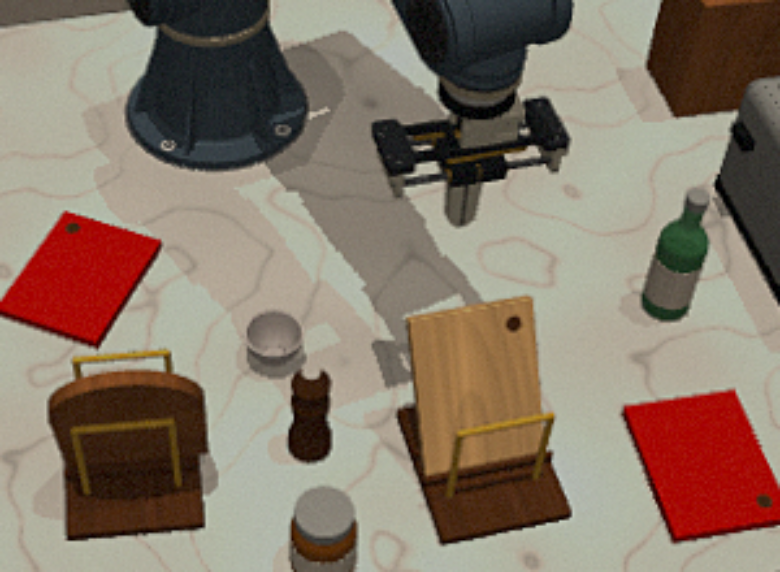

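The arched board stands back at crop (128,440). The fingers are in front of the square board at (460,215). Next I descend and push.

arm_command --deltas '[0, 0, 2.45, 0, 0, 0, 0, 0, 0, 2.45, 0, 0, 0, 0, 0, 0, 2.45, 0, 0, 0, 0, 0, 0, 2.45, 0, 0, 0, 0, 1, 0, 0, 0, 0, 0, 0, 1, 0, 0, 0, 0, 0, 0, 1, 0, 0, 0, 0, 0, 0, 0.6, 0, 0, 0, 0, 0, 0, 0.5, 0, 0, 0, 0, 0, 0, 0.5, 0, 0, 0, 0, 0, 0, 0.5, 0, 0, 0, 0, 0, 0, 0.5, 0, 0, 0, 0, 0, 0]'

```text
clock: 11.9
position: [0.5501, 0.1914, 0.1367]
tool_rot: [3.142, 0.001, 0.037]
force: [-3.1, -0.2, 1.3]
finger_gap: 0.0007
gripper_force: 1.1
```

```bash
python3 - <<'E'
from fit import *
p,d=snapshot("scene");W=cloud("scene",d);show('S',W,p,(356,228,54,46))
o=get_obs();print(o['position'],o['force'],o['clock'])
E
```

```text
S 1712 c [0.608 0.191 0.12 ] yaw deg 2.5 tilt fwd 31.9 ztop 0.174
  top band [0.577 0.18  0.171] [0.57  0.12  0.167] [0.584 0.256 0.177]
[0.5508665  0.19135192 0.13673337] [-1.58993426  0.02086756  0.92695782] 11.95
```

arm_command --deltas '[0.5, 0, 0, 0, 0, 0, 0, 0.5, 0, 0, 0, 0, 0, 0, 0.5, 0, 0, 0, 0, 0, 0, 0.5, 0, 0, 0, 0, 0, 0, 0.5, 0, 0, 0, 0, 0, 0, 0.5, 0, 0, 0, 0, 0, 0, 0.5, 0, 0, 0, 0, 0, 0, 0.5, 0, 0, 0, 0, 0, 0, 0.5, 0, 0, 0, 0, 0, 0, 0.5, 0, 0, 0, 0, 0, 0, 0.5, 0, 0, 0, 0, 0, 0, 0.5, 0, 0, 0, 0, 0, 0]'

```text
clock: 13.15
position: [0.6105, 0.1935, 0.1366]
tool_rot: [-3.142, -0.0, 0.037]
force: [0.2, -0.5, -0.0]
finger_gap: 0.0004
gripper_force: 0.1
```

arm_command --deltas '[0.3, 0, 0, 0, 0, 0, 0, 0.3, 0, 0, 0, 0, 0, 0, 0.3, 0, 0, 0, 0, 0, 0, 0.3, 0, 0, 0, 0, 0, 0, 0.3, 0, 0, 0, 0, 0, 0, 0.3, 0, 0, 0, 0, 0, 0, 0.3, 0, 0, 0, 0, 0, 0, 0.3, 0, 0, 0, 0, 0, 0, 0.2, 0, 0, 0, 0, 0, 0, 0.2, 0, 0, 0, 0, 0, 0]'

```text
clock: 14.15
position: [0.6382, 0.1945, 0.1366]
tool_rot: [3.142, 0.0, 0.037]
force: [-1.0, 0.1, -0.5]
finger_gap: 0.0004
gripper_force: 0.0
```

```bash
python3 - <<'E'
from fit import *
p,d=snapshot("scene");W=cloud("scene",d);show('S',W,p,(356,240,54,34))
o=get_obs();print(o['position'],o['force'],o['clock'])
E
```

```text
S 1022 c [0.671 0.18  0.17 ] yaw deg 2.2 tilt fwd -2.3 ztop 0.262
  top band [0.677 0.134 0.254] [0.671 0.101 0.244] [0.682 0.219 0.265]
[0.6384044  0.19452704 0.13660756] [-1.36718022 -0.6637039   0.32144057] 14.2
```

arm_command --deltas '[0.2, 0, 0, 0, 0, 0, 0, 0.2, 0, 0, 0, 0, 0, 0, 0.2, 0, 0, 0, 0, 0, 0, 0.2, 0, 0, 0, 0, 0, 0, 0.2, 0, 0, 0, 0, 0, 0, 0.2, 0, 0, 0, 0, 0, 0, 0.2, 0, 0, 0, 0, 0, 0, 0, 0, 0, 0, 0, 0, 0, 0, 0, 0, 0, 0, 0, 0]'

```text
clock: 15.1
position: [0.652, 0.195, 0.1366]
tool_rot: [3.142, 0.0, 0.037]
force: [-0.5, 0.3, 0.9]
finger_gap: 0.0003
gripper_force: 0.0
```

```bash
python3 - <<'E'
from fit import *
p,d=snapshot("scene");W=cloud("scene",d);show('S',W,p,(360,250,50,34))
o=get_obs();print(o['position'],o['force'],o['clock'])
E
```

```text
S 983 c [0.681 0.18  0.142] yaw deg 2.6 tilt fwd -5.5 ztop 0.245
  top band [0.691 0.141 0.235] [0.686 0.104 0.221] [0.696 0.201 0.253]
[0.65197409 0.19504167 0.1365972 ] [ 0.30923335 -0.35041285 -0.56057746] 15.15
```

arm_command --deltas '[0.15, 0, 0, 0, 0, 0, 0, 0.15, 0, 0, 0, 0, 0, 0, 0.15, 0, 0, 0, 0, 0, 0, 0.15, 0, 0, 0, 0, 0, 0, 0, 0, 0, 0, 0, 0, 0]'

```text
clock: 15.65
position: [0.6582, 0.1953, 0.1366]
tool_rot: [-3.142, -0.0, 0.037]
force: [0.3, 0.9, -0.1]
finger_gap: 0.0009
gripper_force: 0.0
```

```bash
python3 - <<'E'
from fit import *
p,d=snapshot("scene");W=cloud("scene",d);show('S',W,p,(360,250,50,34))
q=W[245:290,355:412].reshape(-1,3);q=q[(q[:,2]>.15)&(q[:,2]<.2)];print(np.percentile(q[:,0],[10,50,90]))
o=get_obs();print(o['position'],o['force'],o['clock'])
E
```

```text
S 751 c [0.688 0.183 0.135] yaw deg 3.0 tilt fwd -9.9 ztop 0.193
  top band [0.696 0.18  0.192] [0.691 0.126 0.19 ] [0.702 0.228 0.197]
[0.682041   0.69306717 0.69793502]
[0.65810063 0.19526662 0.13659568] [-0.25251065 -0.26251149  0.28859253] 15.7
```

arm_command --deltas '[0.15, 0, 0, 0, 0, 0, 0, 0.15, 0, 0, 0, 0, 0, 0, 0.15, 0, 0, 0, 0, 0, 0, 0, 0, 0, 0, 0, 0, 0]'

```text
clock: 16.1
position: [0.6615, 0.1954, 0.1366]
tool_rot: [3.141, 0.003, 0.037]
force: [-7.3, -0.9, 3.3]
finger_gap: 0.0002
gripper_force: 4.0
```

```bash
python3 - <<'E'
from fit import *
p,d=snapshot("scene");W=cloud("scene",d);show('S',W,p,(360,250,50,34))
o=get_obs();print(o['position'],o['force'],o['clock'])
E
```

```text
S 788 c [0.692 0.176 0.157] yaw deg 2.0 tilt fwd -7.4 ztop 0.256
  top band [0.701 0.151 0.244] [0.698 0.103 0.235] [0.705 0.21  0.263]
[0.66140361 0.19541588 0.13647663] [-7.32057285 -0.40607999  4.2204647 ] 16.15
```

It is in contact with the rest. I'll back off gently, clear everything, then check.

arm_command --deltas '[-0.2, 0, 0, 0, 0, 0, 0, -0.3, 0, 0, 0, 0, 0, 0, -0.4, 0, 0, 0, 0, 0, 0, -0.8, 0, 0, 0, 0, 0, 0, -1.5, 0, 0, 0, 0, 0, 0, -2.5, 0, 0, 0, 0, 0, 0, -2.5, 0, 0, 0, 0, 0, 0, -3, 0, -1, 0, 0, 0, 0, -3, 0, -3, 0, 0, 0, 0, -3, 0, -3, 0, 0, 0, 0, 0, 0, -2, 0, 0, 0, 0, 0, 0, 0, 0, 0, 0, 0]'

```text
clock: 17.35
position: [0.491, 0.1895, 0.2295]
tool_rot: [-3.14, -0.005, 0.037]
force: [0.6, 0.4, -0.2]
finger_gap: 0.0005
gripper_force: 0.0
```

```bash
python3 - <<'E'
from fit import *
p,d=snapshot("scene");W=cloud("scene",d);show('A',W,p,(217,220,62,55));show('S',W,p,(356,240,54,45))
o=get_obs();print(o['position'],o['force'],o['clock'])
cv2.imwrite('pics/c4.png',cv2.resize(p[110:350,130:530,::-1],None,fx=2,fy=2))
E
```

```text
A 937 c [ 0.626 -0.184  0.172] yaw deg -4.8 tilt fwd -13.9 ztop 0.227
  top band [ 0.637 -0.188  0.224] [ 0.631 -0.22   0.221] [ 0.644 -0.15   0.231]
S 765 c [0.688 0.182 0.134] yaw deg 2.7 tilt fwd -10.4 ztop 0.194
  top band [0.698 0.177 0.192] [0.693 0.126 0.189] [0.704 0.227 0.197]
[0.49076284 0.1892768  0.22753696] [ 0.54319814 -0.57395374 -1.92929574] 17.4
```

View pics/c4.png

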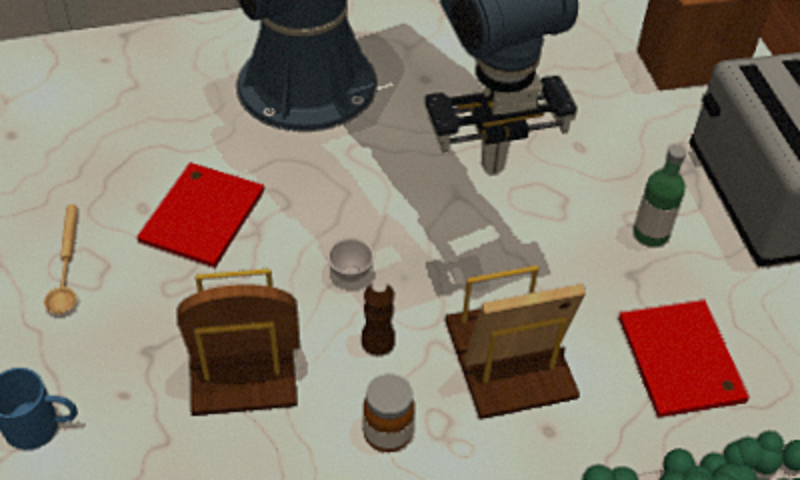

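```bash
python3 - <<'E'
from fit import *
def an(name,W,p,yaw,org,ws):
    ax=np.array([np.cos(yaw),np.sin(yaw)]);ay=np.array([-ax[1],ax[0]])
    q=W.reshape(-1,3);c=p.reshape(-1,3).astype(int);X=(q[:,:2]-org)@ax;Y=(q[:,:2]-org)@ay;Z=q[:,2]
    ok=(abs(Y)<.075)&(abs(X)<.12)&(Z>.005)&(Z<.26)
    gold=ok&(c[:,0]-c[:,2]>90)&(c[:,0]>120)&(abs(Y)<.035)
    for zl,zh,l in((.12,.15,'rearwire'),(.1,.119,'frontwire?')):
        g=gold&(Z>zl)&(Z<zh);print(name,l,g.sum(),X[g].mean().round(4) if g.any() else'',np.round(np.percentile(Z[g],[10,90]),3) if g.any() else '')
    for z in np.arange(.03,.24,.015):
        m=ok&~gold&(abs(Z-z)<.006)&(X>-.06)&(X<.075)
        if m.sum()>8: print('   z %.3f n %d X %s'%(z,m.sum(),np.round(np.percentile(X[m],[5,25,50,75,95]),4)))
for n in('scene','top'):
    p,d=snapshot(n);W=cloud(n,d)
    print(n);an('A',W,p,-.083,np.array([.592,-.18]),0);an('S',W,p,.04,np.array([.661,.194]),0)
E
```

```text
scene
A rearwire 9 0.0155 [0.127 0.133]
A frontwire? 43 -0.0803 [0.109 0.115]
   z 0.030 n 195 X [-0.0062 -0.0027  0.008   0.0113  0.028 ]
   z 0.045 n 84 X [-0.0022 -0.0005  0.0009  0.0028  0.0294]
   z 0.060 n 88 X [0.0018 0.0036 0.0047 0.0062 0.0311]
   z 0.075 n 89 X [0.006  0.0075 0.0088 0.0104 0.0296]
   z 0.090 n 88 X [0.0103 0.0115 0.0133 0.0147 0.0295]
   z 0.105 n 75 X [0.0138 0.0159 0.0171 0.0193 0.0305]
   z 0.120 n 45 X [0.0173 0.0198 0.0223 0.0287 0.0314]
   z 0.135 n 163 X [0.0229 0.024  0.0257 0.0286 0.0317]
   z 0.150 n 99 X [0.0264 0.028  0.0289 0.0298 0.0309]
   z 0.165 n 113 X [0.0302 0.0317 0.0325 0.0336 0.0351]
   z 0.180 n 105 X [0.0272 0.035  0.0363 0.0373 0.0387]
   z 0.195 n 123 X [0.0286 0.0384 0.0398 0.0411 0.0426]
   z 0.210 n 139 X [0.0294 0.0379 0.0432 0.0449 0.0463]
   z 0.225 n 122 X [0.0326 0.037  0.0417 0.0459 0.0489]
S rearwire 0  
S frontwire? 43 -0.0764 [0.109 0.116]
   z 0.030 n 194 X [0.0014 0.0069 0.011  0.0141 0.0283]
   z 0.045 n 76 X [0.0064 0.0088 0.0098 0.012  0.032 ]
   z 0.060 n 80 X [0.0091 0.0114 0.0131 0.0154 0.033 ]
   z 0.075 n 85 
[... 1443 characters left out ...]
2 0.115]
   z 0.030 n 109 X [-0.0316 -0.029  -0.0247 -0.0105 -0.0007]
   z 0.045 n 45 X [-0.0106 -0.0089 -0.0077 -0.0068 -0.0055]
   z 0.060 n 50 X [-0.0078 -0.0066 -0.0052 -0.0044 -0.0018]
   z 0.075 n 49 X [-0.005  -0.0038 -0.0026 -0.0014  0.0001]
   z 0.090 n 78 X [-0.0022 -0.0008  0.0004  0.0014  0.0039]
   z 0.105 n 86 X [0.0003 0.002  0.003  0.0038 0.0058]
   z 0.120 n 124 X [0.0032 0.0046 0.0057 0.0072 0.0091]
   z 0.135 n 121 X [0.0057 0.0074 0.0084 0.0092 0.0109]
   z 0.150 n 135 X [0.0088 0.0101 0.0112 0.0124 0.0141]
   z 0.165 n 139 X [0.0117 0.0131 0.014  0.0153 0.0169]
   z 0.180 n 142 X [0.0138 0.0155 0.017  0.0181 0.0205]
   z 0.195 n 326 X [0.0178 0.0205 0.0247 0.029  0.0329]
```

The top view gives 15.2° for the arched board but only 10.4° for the square one. The square board is on the rest, but its foot is at the rear of the slot. I'll push it gently once more near the top so the foot settles forward, as the arched one did.

arm_command --deltas '[0, 0, 2.9, 0, 0, 0, 0, 0, 0, 2.9, 0, 0, 0, 0, 3.5, 0, 0, 0, 0, 0, 0, 3.5, 0, 0, 0, 0, 0, 0, 3.5, 0, 0, 0, 0, 0, 0, 2.5, 0, 0, 0, 0, 0, 0, 1.5, 0, 0, 0, 0, 0, 0, 0.8, 0, 0, 0, 0, 0, 0, 0.5, 0, 0, 0, 0, 0, 0, 0.5, 0, 0, 0, 0, 0, 0, 0, 0, 0, 0, 0, 0, 0]'

```text
clock: 18.6
position: [0.6535, 0.1951, 0.1684]
tool_rot: [3.142, 0.0, 0.037]
force: [-0.1, 0.2, 0.8]
finger_gap: 0.0006
gripper_force: 0.0
```

arm_command --deltas '[0.2, 0, 0, 0, 0, 0, 0, 0.2, 0, 0, 0, 0, 0, 0, 0.15, 0, 0, 0, 0, 0, 0, 0, 0, 0, 0, 0, 0, 0]'

```text
clock: 19.0
position: [0.6591, 0.1953, 0.1687]
tool_rot: [-3.142, -0.0, 0.037]
force: [-0.9, -0.2, 0.9]
finger_gap: 0.0
gripper_force: 0.0
```

arm_command --deltas '[0.2, 0, 0, 0, 0, 0, 0, 0.2, 0, 0, 0, 0, 0, 0, 0.15, 0, 0, 0, 0, 0, 0, 0, 0, 0, 0, 0, 0, 0]'

```text
clock: 19.4
position: [0.6647, 0.1955, 0.1686]
tool_rot: [-3.142, -0.0, 0.037]
force: [-0.0, -0.4, -0.3]
finger_gap: 0.0005
gripper_force: 0.0
```

arm_command --deltas '[0.15, 0, 0, 0, 0, 0, 0, 0.15, 0, 0, 0, 0, 0, 0, 0, 0, 0, 0, 0, 0, 0]'

```text
clock: 19.7
position: [0.6674, 0.1956, 0.1685]
tool_rot: [3.142, 0.001, 0.037]
force: [-0.2, -0.1, 0.5]
finger_gap: 0.0006
gripper_force: 0.5
```

```bash
python3 - <<'E'
from fit import *
p,d=snapshot("scene");W=cloud("scene",d);q=W[235:300,350:415].reshape(-1,3)
q=q[(abs(q[:,1]-.16)<.03)&(q[:,2]>.14)&(q[:,2]<.185)&(q[:,0]>.67)];print(np.degrees(np.arctan(np.polyfit(q[:,2],q[:,0],1)[0])),len(q))
E
```

```text
5.49971467351305 154
```

arm_command --deltas '[0.15, 0, 0, 0, 0, 0, 0, 0.15, 0, 0, 0, 0, 0, 0, 0, 0, 0, 0, 0, 0, 0]'

```text
clock: 20.05
position: [0.6702, 0.1957, 0.1685]
tool_rot: [3.142, 0.001, 0.037]
force: [-5.1, 0.5, -0.0]
finger_gap: 0.0002
gripper_force: 2.2
```

arm_command --deltas '[0.15, 0, 0, 0, 0, 0, 0, 0.15, 0, 0, 0, 0, 0, 0, 0, 0, 0, 0, 0, 0, 0]'

```text
clock: 20.35
position: [0.6708, 0.1958, 0.1684]
tool_rot: [3.141, 0.007, 0.037]
force: [-18.8, -2.2, 7.8]
finger_gap: 0.0004
gripper_force: 10.2
```

```bash
cat > tilt.py <<'E'
from fit import *
for n in('top','scene'):
    p,d=snapshot(n);W=cloud(n,d).reshape(-1,3)
    for nm,y0,yaw,o in(('A',-.18,-.083,(.592,-.18)),('S',.194,.04,(.661,.194))):
        ax=np.array([np.cos(yaw),np.sin(yaw)]);X=(W[:,:2]-o)@ax;Y=(W[:,:2]-o)@[-ax[1],ax[0]];Z=W[:,2]
        m=(abs(Y)<.065)&(abs(X)<.045)&(Z>.05)&(Z<.18)
        if n=='scene': m&=(Z>.04)&(Z<.11)
        x,z=X[m],Z[m];k=np.ones(len(x),bool)
        for _ in range(8):
            f=np.polyfit(z[k],x[k],1);r=x-np.polyval(f,z);k=abs(r)<max(.004,1.5*np.std(r[k]) if _<4 else .004)
        print(n,nm,k.sum(),np.degrees(np.arctan(f[0])).round(1),'X at z14,129',np.polyval(f,[.014,.129]).round(4))
o=get_obs();print(o['position'],o['force'],o['clock'])
E
python3 tilt.py
```

```text
top A 1344 15.1 X at z14,129 [-0.0282  0.0028]
top S 181 15.3 X at z14,129 [-0.0242  0.0073]
scene A 314 15.9 X at z14,129 [-0.0089  0.0238]
scene S 221 16.2 X at z14,129 [-0.0061  0.0274]
[0.6708375  0.19578744 0.16839398] [-18.22102941  -1.05887088   6.88942173] 20.45
```

The square board is now at 15.3° as well. I'll back off.

arm_command --deltas '[-0.2, 0, 0, 0, 0, 0, 0, -0.3, 0, 0, 0, 0, 0, 0, -0.4, 0, 0, 0, 0, 0, 0, -0.8, 0, 0, 0, 0, 0, 0, -1.5, 0, 0, 0, 0, 0, 0, -2.5, 0, 0, 0, 0, 0, 0, -3, 0, 0, 0, 0, 0, 0, -3, 0, -1, 0, 0, 0, 0, -3, 0, -2, 0, 0, 0, 0, -3, 0, -2, 0, 0, 0, 0, 0, 0, 0, 0, 0, 0, 0, 0, 0, 0, 0, 0, 0, 0]'

```text
clock: 21.65
position: [0.4968, 0.1894, 0.2192]
tool_rot: [-3.141, -0.002, 0.037]
force: [0.2, -0.0, -0.3]
finger_gap: 0.0008
gripper_force: 0.0
```

```bash
python3 tilt.py; python3 - <<'E'
from h import *
p,d=snapshot("scene");cv2.imwrite('pics/f.png',p[:,:,::-1])
E
```

```text
top A 1343 15.1 X at z14,129 [-0.0282  0.0028]
top S 1044 15.1 X at z14,129 [-0.0239  0.0071]
scene A 312 15.4 X at z14,129 [-0.0083  0.0234]
scene S 227 16.3 X at z14,129 [-0.0063  0.0272]
[0.4970854  0.18924145 0.21805086] [-0.10293733 -0.88348151 -0.63989028] 21.75
```

View pics/f.png

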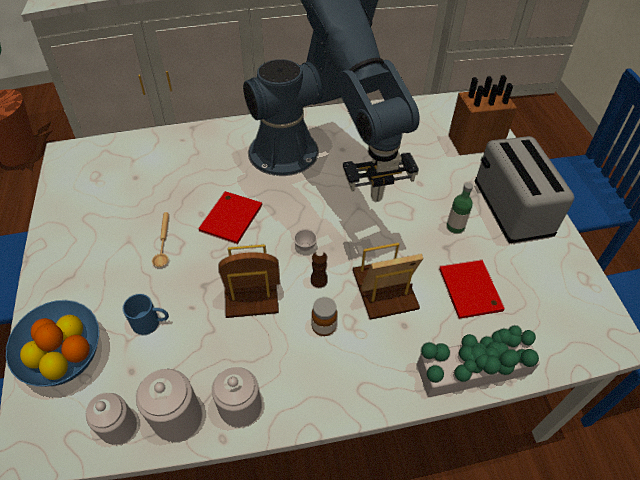

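Both boards stand back at about 15°, at (250,275) and (390,275). The bystanders and red boards are where they were, and the robot is touching nothing.

```bash
python3 -c "
from bench import hand_in
print(hand_in())"
```

```text
the job is handed in; nothing more can be done
None
```

Both boards now stand back against their rests at about 15°, nothing else on the worktop was moved, and I handed the job in at about 22 s on the robot's clock; no verdict came back.

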